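Level the saddler's stamping stone

ROBOT

A 6-joint arm with a two-finger parallel gripper is mounted at the origin on the work surface. World frame = base frame: x ahead of the robot, y to its left, z up, the work surface at z = 0. Lengths are in m, angles in degrees, forces in N, time in s.
With the tool pointing down it reaches from about 0.4 to 0.825 m from the base axis. Payload 7 kg.
Tool frame: the origin (TCP) lies between the finger pads; the fingertips stand ctrl.nose_length ahead of it and the grasp point (between the pads) lies 2 mm behind it (ctrl.nose_length is the distance from the TCP to the fingertips, in m); z points along the fingers, y is the line along which they close (so a half turn about z gives the same grasp; the last joint's range is limited). The gripper opens to 88 mm and grips with 3 to 60 N. Pads are 19 mm wide; open, the fingers measure 130 mm over their backs; the gripper's body (78 mm by 193 mm) begins 47 mm behind the grasp point.
Start: joints at [80.965, 20.546, 0.682, 0, -70.136, -16.507], TCP at [0.291, 0.609, 0.215] pointing down, gripper open.
Joint ranges: [-176.03, 176.03], [-82.01, 121.73], [-58.28, 71.71], [-173.87, 95.51], [-174.79, -0.11], [-173.66, 173.66]. Speed limits (degrees/s): [136.94, 136.94, 172.46, 180, 180, 180].

INTERFACE

Orientations are given as [roll, pitch, yaw] about the fixed x, y, z axes, in that order (R = Rz(yaw) Ry(pitch) Rx(roll)).
In Python, from plant import ctrl gives the robot as it stands.
- The arm moves only by the tool apply_moves, never from a script. Its argument "commands" is a list of rows, each a list of 3 entries, a list of its own where there are three numbers: the shift along the world's x, y, z in cm, then the turn about the world's z in rad, then the closure, from 0 (fully open) to 1 (shut). In form: [[[x, y, z], turn, jaw], ...]. A call has 1 to 20 rows; each row is the pose to reach, as a shift and turn from the pose commanded when the call began; what a row does not reach only later rows make up. A row lasts 1/12 s, in which the tool goes at most 41.7 mm and 7.16 degrees, less where a joint would pass 70% of its speed; a pose out of reach is approached as far as the arm can. A call with a gripper value outside its range is refused whole. The fingers move at their own pace and stop on an object; the grip force is fixed at half the most. Time passes only in rows, so rows that repeat a pose let the fingers close. It gives the time, the measured TCP pose, the force, the opening and the grip force at its end, in the units of the state.
- ctrl.get_obs(): the state, without advancing time (a new reading comes with each control period).
- ctrl.snapshot(name): name is "scene" or "top" or "wrist"; returns a dict with "img" (480x640x3 uint8, red, green, blue), "fx", "fy", "cx", "cy" (pixels), "T" (4x4, takes a point from camera to world coordinates). Camera axes: x right, y up, looking along -z (the intrinsics and any distortion apply to the point x, -y, -z); pixel columns grow to the right and rows downward; lengths in m; the calibration is good to about 2 mm. The wrist camera is an equidistant fisheye: a pixel r from the principal point sees the ray r / f radians off the axis. A picture is of the moment at which its call begins. There is no depth.
- ctrl.close_job(): hands the job in; it is judged then, once.
Trained networks look in a picture, given as the dict that the camera call returned (one of the last four; its "shot" number tells which), for a name from the list of things; names that differ only in an ending like _2 or _b are one class to them, and where a whole thing is asked for, a point or a joint stands for the part that bears it (a point fixed in the world has none). Each returns a list of dicts, best first, with "score" (0 to 1); they miss things now and then, are a little off and sometimes report something else, mostly with a low value. They report only what shows in the picture. A call takes as long as a camera call. They do not tell look-alikes from the thing itself.
- ctrl.search_frame(picture, target): "at" ([column, row] in pixels, amid what is visible of it).
- ctrl.spot_point(picture, target): "at" ([column, row] in pixels: a listed point, or the origin of a listed thing).
The state is a dict: "clock": time; "joint_pos": joint angles; "qvel": joint speeds; "tau": joint torques, N m; "tool_pos": TCP position; "orientation": TCP orientation; "force": force on the tool from outside, world axes, zero at the start; "moment": the same for the moment, N m; "opening": finger opening in m; "gripper_force": force on a finger pad.
Only numpy, scipy, OpenCV 4.12 (cv2) and the standard library are available. Lean on these libraries where they do the work, as an engineer would, in place of code of your own. Each camera call takes 0.05 s, during which the arm holds its last target. There are 200 camera calls.

TASK

The stamping stone on the saddler's bench stands with its knob end low, so round tools roll off it. Stand the spirit level upright on the middle of the stone, lengthwise, and let go of it; then turn the black knob of the levelling foot until the bubble sits between its two lines, and last press the level firmly down onto the stone with the bubble still between the lines. Finish while holding that push, without lifting off the level, and leave the other things on the bench where they are.

Things in the scene. Friction and masses are not known exactly. Their poses are not given: they have to be found in the camera images.
- level: spirit level, bare aluminium with black end caps: a bar 230 mm long, 22 wide, 48 high, about 0.28 kg, upright on its flat base on the bench at the start. Origin: centre of its underside; x along its length, z up. Its glass tube, 68 mm long, lies along x in a window in the middle of the top edge, below the flat top at 48 mm, which may be pressed all along, the strips beside the window too.
- bubble (a joint): position of the middle of the air bubble along the level's own x from the middle of the tube, m; 0 = centred, limits -0.021 and +0.021. The bubble is 16 mm long and the two black lines are at -0.011 and +0.011, so it sits between them within 3 mm of the middle. It goes to the higher end, 18 mm per degree of tilt, and settles in about 1.5 s.
- slab_top (a point): middle of the top face of the stamping stone: a grey stone 300 x 200 mm in a dark steel tray with a low rim, top about 60 mm above the bench. x along the 300 mm length, pointing to the end with the knob; z out of the face. It stands on two fixed feet and one levelling foot at the knob end and can tilt lengthwise only; at the start its knob end is low by 0.4 to 1.0 degrees.
- slab: the same stone with its tray as one solid; origin on the line of its two fixed feet, 90 mm from the middle away from the knob and 40 mm below the top face; same axes
- knob_grip (a point): middle of the levelling foot's knob: upright, round, fluted, black, 39-42 mm across, 32 mm high, its top 14 mm above this point; 182 mm from the stone's middle along the stone's x; its height stays. Clockwise seen from above lifts that end, 5.5 mm a turn, and sends the bubble towards the knob, about 3.3 mm per radian. It turns many turns either way, friction 0.07 N m, and stays where left.
- mallet: bystander: mallet, white plastic head 60 mm thick and 95 mm wide, wooden handle; lying down. Origin under the middle of its handle's length, x towards the head
- jar: bystander: white jar, 68 mm across, 95 mm high, upright; origin at the centre of its underside
- tin: bystander: flat steel tin, 90 mm across, 34 mm high; origin at the centre of its underside
- spool: bystander: black thread cone, 60 mm across, 95 mm high, upright; origin at the centre of its underside
- awl: bystander: awl, wooden handle 95 mm, steel needle 62 mm, lying down; origin at the joint of handle and needle
- stirrup: bystander: steel stirrup iron lying flat, 160 x 125 mm, 12 mm thick; origin near its middle, on the bench
- punch: bystander: revolving hole-punch pliers lying flat, about 215 x 90 mm, 22 mm thick; origin near the middle, on the bench
Not all that is in view belongs to the job. Of the things that look like the level, the smaller one is meant.

How it is judged (in metres and radians):
On the way, in this order (a step that is already met when the one before it is completed fails the run):
1. the level stands upright on the stone, lengthwise and near its middle, let go and at rest (contact force between level and slab above 1 N and contact force between the fingers and level below 0.3 N and angle between the x axis of level and the x axis of slab_top, either way round below 0.17 rad and angle between level's own z axis and vertical below 0.06 rad and horizontal distance between level and slab_top below 0.05 m and linear speed of level below 0.02 m/s), for 0.2 s.
2. the knob has brought the bubble between the lines, nobody touching the level (value of joint bubble between -0.0035 and 0.0035 m and angle between slab_top's own z axis and vertical below 0.006 rad and contact force between the arm and level below 0.3 N), for 0.3 s.
At the end, for the whole second after the job is handed in: the level stands upright on the stone, within 10 degrees of lengthwise and 50 mm of its middle; the fingers press it so that it bears on the stone with over 6 N (its weight is about 3 N); the bubble is within 3.5 mm of its middle and the stone level within 0.35 degrees (value of joint bubble between -0.0035 and 0.0035 m and angle between slab_top's own z axis and vertical below 0.006 rad and contact force between level and slab above 6 N and contact force between the fingers and level above 2.5 N and angle between the x axis of level and the x axis of slab_top, either way round below 0.17 rad and angle between level's own z axis and vertical below 0.03 rad and horizontal distance between level and slab_top below 0.05 m and linear speed of level below 0.02 m/s); the arm keeps its last pose, push and grip.
It fails at once if a bystander is shifted by more than 30 mm (distance of any of mallet, jar, tin, spool, awl, stirrup, punch from where it was at the start of the episode above 0.03 m).
It also fails if it takes over 69 s, if anything falls off the work surface, if the arm or the gripper's body presses on something with over 40 N, if the wrist force passes 120 N, or if a joint passes its speed limit or range.

## Working session

There is one attempt and no reset: what is moved stays moved. The work goes in short steps, Python scripts to look and compute and a tool call to move; the robot and the scene stay as the last step left them, time stands still between calls to the robot, and variables do not carry over. Pictures are saved under pics/ and viewed, at most 10 in all, crops included, and the job is handed in when it is done.

Besides the shell and the picture viewer there is one more tool, called as a command line: name --argument value ..., lists and objects as JSON in quotes. apply_moves: Moves the arm, as the interface text tells. Its arguments: {"type":"object","properties":{"commands":{"type":"array"}},"required":["commands"]}

```bash
mkdir -p pics; cat > h.py <<'E'
import numpy as np, cv2
from plant import ctrl
def ray(s,at):
    u=(at[0]-s["cx"])/s["fx"]; v=(at[1]-s["cy"])/s["fy"]
    T=np.array(s["T"])
    if s.get("fish"):
        r=np.hypot(u,v); k=np.sin(r)/r if r>1e-9 else 1; d=np.array([u*k,-v*k,-np.cos(r)])
    else: d=np.array([u,-v,-1.])
    return T[:3,3],T[:3,:3]@d
def onz(s,at,z):
    o,d=ray(s,at); return o+d*(z-o[2])/d[2]
def proj(s,p):
    T=np.array(s["T"]); q=T[:3,:3].T@(np.array(p)-T[:3,3]); x,y,z=q[0],-q[1],-q[2]
    if s.get("fish"):
        r=np.hypot(x,y); k=np.arctan2(r,z)/max(r,1e-9); return s["cx"]+s["fx"]*k*x, s["cy"]+s["fy"]*k*y
    return s["cx"]+s["fx"]*x/z, s["cy"]+s["fy"]*y/z
def shot(n,save=None):
    s=ctrl.snapshot(n); s["fish"]=(n=="wrist")
    if save: cv2.imwrite(f"pics/{save}.png",s["img"][:,:,::-1])
    return s
E
python3 - <<'E'
from h import *
print(ctrl.get_obs(), ctrl.nose_length)
zs={"level":0,"slab_top":.06,"knob_grip":.05,"mallet":0,"jar":0,"tin":0,"spool":0,"awl":0.01,"stirrup":0,"punch":0}
for n in("top","scene"):
    s=shot(n,n)
    print(n,[s[k] for k in("fx","fy","cx","cy")],np.round(s["T"],3).tolist(),[k for k in s])
    for t,z in zs.items():
        print(t,[(np.round(r["at"]).tolist(),round(r["score"],2),np.round(onz(s,r["at"],z),3)[:2].tolist()) for r in ctrl.spot_point(s,t)[:3]])
E
```

```text
{'clock': 0.0, 'joint_pos': array([ 8.09667408e+01,  2.05912212e+01,  6.33916855e-01, -2.09395498e-02,
       -7.01338923e+01, -1.65059925e+01]), 'qvel': array([-0.00199928,  0.023899  ,  0.12446804, -0.02563707,  0.11587509,
       -0.06286292]), 'tau': array([ 1.12059966e-03, -5.82713699e+01,  2.93068725e+01,  6.99735671e+00,
        7.16081529e-03, -1.50202518e-04]), 'tool_pos': array([0.29082549, 0.60858358, 0.21422361]), 'orientation': array([ 1.79906968e+02, -7.03976600e-03, -2.55463774e+01]), 'force': array([-0.38014885, -0.95193307, -0.51150004]), 'moment': array([ 0.07265692, -0.00912738,  0.03266022]), 'gripper_force': 0.0, 'opening': 0.08767843059854839} 0.017
top [447.66999330019996, 447.66999330019996, 314.1258043068879, 232.6175361392067] [[-0.029, 0.997, -0.067, 0.42], [-0.999, -0.03, -0.013, -0.026], [-0.015, 0.067, 0.998, 1.489], [0.0, 0.0, 0.0, 1.0]] ['img', 'fx', 'fy', 'cx', 'cy', 'T', 'shot', 'fish']
level [([439.0, 234.0], 0.91, [0.505, -0.421]), ([403.0, 319.0], 0.75, [0.227, -0.29])]
slab_top [([332.0, 229.0], 0.76, [0.526, -0.065])]
knob_grip [([277.0, 218.0],
[... 418 characters left out ...]
94106520585277] [[0.716, -0.501, 0.486, 1.143], [0.698, 0.532, -0.479, -0.646], [-0.019, 0.682, 0.731, 1.034], [0.0, 0.0, 0.0, 1.0]] ['img', 'fx', 'fy', 'cx', 'cy', 'T', 'shot', 'fish']
level [([202.0, 342.0], 0.87, [0.501, -0.415]), ([172.0, 394.0], 0.6, [0.563, -0.548])]
slab_top [([303.0, 255.0], 0.87, [0.52, -0.063])]
knob_grip [([354.0, 219.0], 0.51, [0.523, 0.154])]
mallet [([388.0, 163.0], 0.57, [0.393, 0.503])]
jar [([377.0, 184.0], 0.84, [0.438, 0.382])]
tin [([421.0, 219.0], 0.68, [0.648, 0.339])]
spool [([311.0, 371.0], 0.59, [0.761, -0.28])]
awl [([362.0, 330.0], 0.87, [0.78, -0.11])]
stirrup [([418.0, 285.0], 0.64, [0.795, 0.114])]
punch [([172.0, 392.0], 0.66, [0.559, -0.546])]
```

View pics/top.png

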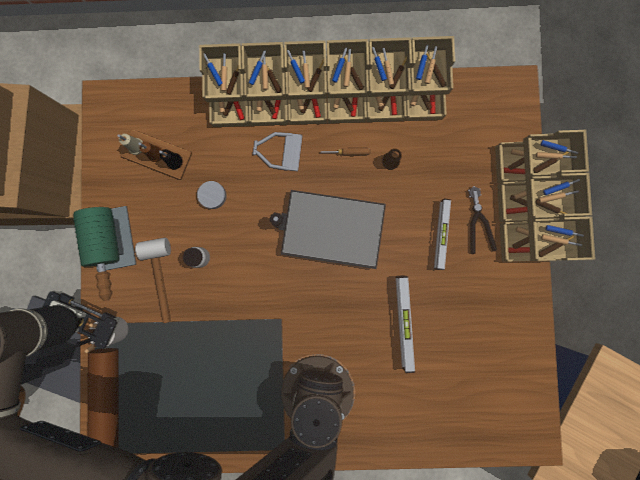

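View pics/scene.png

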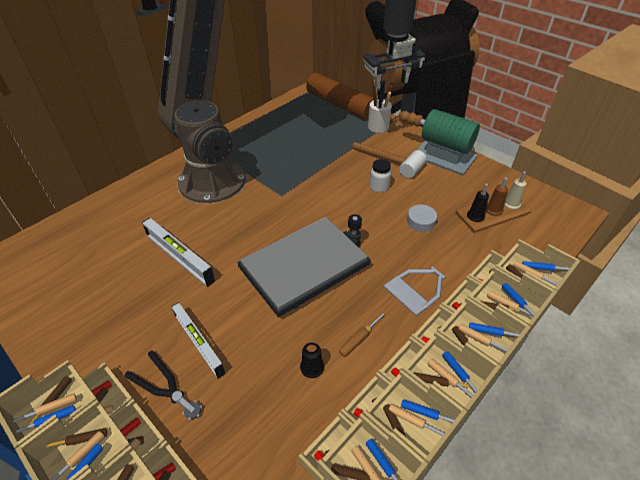

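```bash
python3 - <<'E'
from h import *
s=shot("top"); c=shot("scene")
a=cv2.resize(s["img"][185:275,425:460],None,fx=6,fy=6,interpolation=2)[:540]
b=cv2.resize(c["img"][200:260,330:380],None,fx=6,fy=6,interpolation=2)
d=np.zeros((540,540,3),np.uint8); d[:540,:210]=a; d[:360,220:520]=b
cv2.imwrite("pics/c.png",d[:,:,::-1])
g=cv2.cvtColor(s["img"],cv2.COLOR_RGB2HSV).astype(int)
# grey stone face
m=((g[...,1]<40)&(g[...,2]>80)&(g[...,2]<190)).astype(np.uint8); 
M=np.zeros_like(m); M[180:280,270:395]=m[180:280,270:395]
n,l,st,ce=cv2.connectedComponentsWithStats(M); i=1+np.argmax(st[1:,4])
r=cv2.minAreaRect(np.argwhere(l==i)[:,::-1].astype(np.float32)); bx=cv2.boxPoints(r); print("stone",r,[np.round(onz(s,p,.06),4)[:2].tolist() for p in bx])
print(onz(s,r[0],.06))
# level
V=np.zeros_like(m); V[190:275,428:456]=((g[...,1]<60)&(g[...,2]>100))[190:275,428:456]
n,l,st,ce=cv2.connectedComponentsWithStats(V); i=1+np.argmax(st[1:,4])
r=cv2.minAreaRect(np.argwhere(l==i)[:,::-1].astype(np.float32)); bx=cv2.boxPoints(r); print("level",r,[np.round(onz(s,p,.048),4)[:2].tolist() for p in bx]); print(onz(s,r[0],.048))
E
```

```text
stone ((333.0231018066406, 228.34971618652344), (94.27545928955078, 62.11536407470703), 8.746162414550781) [[0.4579, 0.0985], [0.6547, 0.0632], [0.599, -0.2344], [0.4038, -0.1968]]
[ 0.52836327 -0.06768811  0.06      ]
level ((443.6885681152344, 233.92623901367188), (7.69553804397583, 68.71662902832031), 5.19442892074585) [[0.3929, -0.3953], [0.6124, -0.4256], [0.6094, -0.4501], [0.39, -0.4195]]
[ 0.50063932 -0.42257262  0.048     ]
```

View pics/c.png

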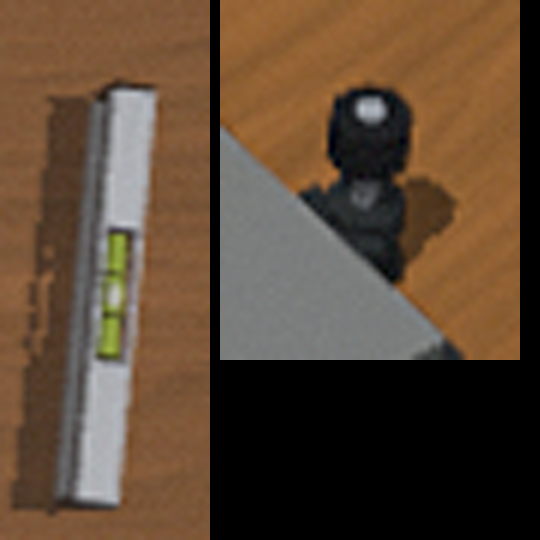

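```bash
python3 - <<'E'
from h import *
s=shot("top"); c=shot("scene")
def tri(p,q):
    o1,d1=ray(s,p);o2,d2=ray(c,q); A=np.c_[d1,-d2]; k=np.linalg.lstsq(A,o2-o1,rcond=None)[0]
    a,b=o1+d1*k[0],o2+d2*k[1]; return (a+b)/2,np.linalg.norm(a-b)
kt=ctrl.search_frame(s,"knob_grip");kc=ctrl.search_frame(c,"knob_grip");print(kt,kc)
print("kg spot",ctrl.spot_point(s,"knob_grip"),ctrl.spot_point(c,"knob_grip"))
a=[447.2,199.7];b=[441.3,268.3]
A,B=onz(s,a,.048),onz(s,b,.048);print("level",A,B,(A+B)/2,np.degrees(np.arctan2(*(A-B)[1::-1])),np.linalg.norm(A-B),onz(s,[444,234.2],.046))
# knob top in scene crop at approx (150/6+330,107/6+200)
q=[330+150/6,200+107/6]
for z in(.07,.08,.09,.1,.11): print(z,onz(c,q,z), proj(s,onz(c,q,z)))
print("kg axis proj scene",[(z,np.round(proj(c,[.5616,.1113,z]),1),np.round(proj(s,[.5616,.1113,z]),1)) for z in (0,.04,.08,.1)])
for t in("tin","jar","spool","stirrup","slab_top"):
    x=ctrl.spot_point(s,t);y=ctrl.spot_point(c,t)
    if x and y: print(t,tri(x[0]["at"],y[0]["at"]))
E
```

```text
[{'at': [275.8, 216.3], 'score': 0.64}, {'at': [442.6, 233.2], 'score': 0.41}] [{'at': [352.3, 222.8], 'score': 0.68}]
kg spot [{'at': [276.8, 215.0], 'score': 0.41}] [{'at': [359.0, 223.1], 'score': 0.61}]
level [ 0.61090093 -0.43917934  0.048     ] [ 0.39089652 -0.40967987  0.048     ] [ 0.50089873 -0.4244296   0.048     ] -7.63699829787686 0.22197332758072516 [ 0.49983969 -0.42407723  0.046     ]
0.07 [0.53485973 0.14339865 0.07      ] (np.float64(266.7664359609692), np.float64(228.0635340437653))
0.08 [0.54116031 0.13521222 0.08      ] (np.float64(268.9234597856392), np.float64(225.7578933417589))
0.09 [0.54746089 0.1270258  0.09      ] (np.float64(271.1101222543677), np.float64(223.4205719214813))
0.1 [0.55376147 0.11883938 0.1       ] (np.float64(273.3270384689485), np.float64(221.05091230121377))
0.11 [0.56006205 0.11065296 0.11      ] (np.float64(275.57484067032215), np.float64(218.6482386792201))
kg axis proj scene [(0, array([353.6, 243.8]), array([278.7, 221.4])), (0.04, array([354.3, 234.8]), array([277.5, 220.3])), (0.08, array([355. , 225.3]), array([276.3, 219.1])), (0.1, array([355.4, 220.5]), array([275.7, 218.5]))]
tin (array([0.66251809, 0.33772434, 0.00151507]), np.float64(0.018788934337439337))
jar (array([0.45377408, 0.36326838, 0.01951036]), np.float64(0.0008905699526347671))
spool (array([ 0.75759583, -0.27558506,  0.00636019]), np.float64(0.007095721406528328))
stirrup (array([0.80081742, 0.11189332, 0.00603856]), np.float64(0.0037194589298400263))
slab_top (array([ 0.5133628 , -0.10653593, -0.00768807]), np.float64(0.0868939346706172))
```

apply_moves --commands '[[[4,-4,2],0,0.3],[[8,-8,4],0,0.3],[[11,-12,4],0,0.3],[[14,-16,4],0,0.3],[[17,-20,4],0,0.3],[[19,-24,4],0,0.3],[[20,-28,4],0,0.3],[[21,-32,4],0,0.3],[[21,-36,4],0.02,0.3],[[21,-40,4],0.04,0.3],[[21,-44,4],0.06,0.3],[[21,-48,4],0.08,0.3],[[21,-52,4],0.1,0.3],[[21,-56,4],0.12,0.3],[[21,-60,4],0.15,0.3],[[21,-64,4],0.18,0.3],[[21,-68,4],0.2,0.3],[[21,-72,4],0.23,0.3],[[21,-76,4],0.26,0.3],[[21,-80,4],0.3,0.3]]'

```text
clock: 3.67
tool_pos: [0.5006, -0.1556, 0.2557]
orientation: [-180.0, -0.1, -8.3]
force: [0.5, 0.3, -0.6]
opening: 0.0614
gripper_force: 0.0
```

apply_moves --commands '[[[0,-4,0],0,0.3],[[0,-8,0],0,0.3],[[0,-12,0],0,0.3],[[0,-16,-2],0,0.3],[[0,-20,-4],0,0.3],[[0,-23,-6],0,0.3],[[0,-23.3,-8],0,0.3],[[0,-23.3,-10],0,0.3],[[0,-23.3,-10],0,0.3],[[0,-23.3,-10],0,0.3],[[0,-23.3,-10],0,0.3]]'

```text
clock: 4.58
tool_pos: [0.5018, -0.3868, 0.1566]
orientation: [179.9, -0.1, -8.3]
force: [-0.3, -0.4, 0.1]
opening: 0.0612
gripper_force: 0.0
```

```bash
python3 - <<'E'
from h import *
o=ctrl.get_obs(); print(o["tool_pos"],o["orientation"],o["joint_pos"])
s=shot("wrist","w1"); print(ctrl.spot_point(s,"level"), proj(s,[.5005,-.4243,.048]),proj(s,[.6145,-.4396,.048]),proj(s,[.3865,-.409,.048]))
E
```

```text
[ 0.50177962 -0.38681427  0.15661397] [ 1.79949338e+02 -7.74623571e-02 -8.30767619e+00] [-1.99845475e+01  1.90079175e+01 -9.55472881e+00  3.86704455e-02
 -6.13512462e+01  1.01658322e+02]
[{'at': [368.0, 212.6], 'score': 0.57}] (np.float64(371.7566230163262), np.float64(226.20959989167253)) (np.float64(372.7762635130633), np.float64(75.75182958840227)) (np.float64(367.01279328349995), np.float64(350.9570221173451))
```

View pics/w1.png

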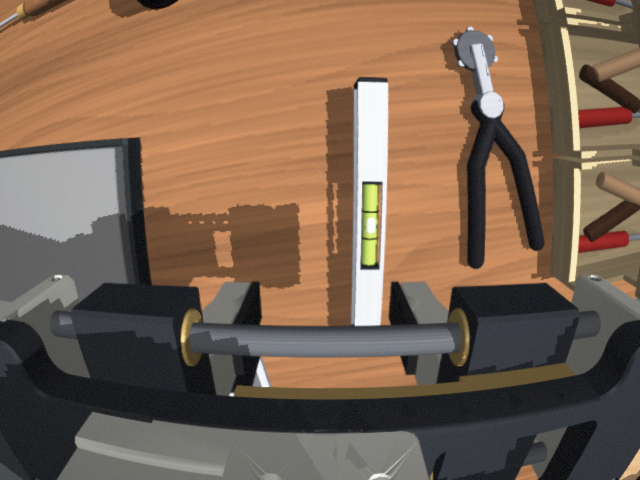

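apply_moves --commands '[[[-0.1,-2,-1],0.012,0.3],[[-0.1,-3.7,-2],0.012,0.3],[[-0.1,-3.7,-5],0.012,0.3],[[-0.1,-3.7,-8],0.012,0.3],[[-0.1,-3.7,-11],0.012,0.3],[[-0.1,-3.7,-12.6],0.012,0.3],[[-0.1,-3.7,-12.6],0.012,0.3],[[-0.1,-3.7,-12.6],0.012,0.3]]'

```text
clock: 5.35
tool_pos: [0.5006, -0.4236, 0.0299]
orientation: [180.0, -0.0, -7.6]
force: [0.2, -0.3, 0.6]
opening: 0.0615
gripper_force: 0.0
```

apply_moves --commands '[[[0,0,0],0,1],[[0,0,0],0,1],[[0,0,0],0,1],[[0,0,0],0,1],[[0,0,0],0,1],[[0,0,0],0,1],[[0,0,0],0,1],[[0,0,0],0,1],[[0,0,3],0,1],[[0,0,6],0,1],[[0,0,9],0,1],[[0,0,12],0,1],[[0,0,12],0,1]]'

```text
clock: 6.43
tool_pos: [0.5027, -0.4256, 0.1557]
orientation: [179.8, -0.5, -7.6]
force: [1.9, -0.7, -1.2]
opening: 0.0218
gripper_force: 30.0
```

apply_moves --commands '[[[0,1,0],-0.1,1],[[0,3,0],-0.2,1],[[0,5,0],-0.3,1],[[0,7,0],-0.4,1],[[0,9,0],-0.5,1],[[0.2,11,0],-0.6,1],[[0.4,13,0],-0.7,1],[[0.6,15,0],-0.8,1],[[0.8,17,0],-0.9,1],[[1,19,0],-1.0,1],[[1.2,21,0],-1.1,1],[[1.4,23,0],-1.2,1],[[1.6,25,0],-1.3,1],[[1.8,27,0],-1.4,1],[[2,29,0],-1.5,1],[[2.2,31,0],-1.57,1],[[2.4,33,0],-1.62,1],[[2.6,35,0],-1.62,1],[[2.6,35.8,0],-1.62,1],[[2.6,35.8,0],-1.62,1]]'

```text
clock: 8.1
tool_pos: [0.5257, -0.0642, 0.1487]
orientation: [180.0, 0.0, -100.4]
force: [-0.1, -0.4, -2.6]
opening: 0.0214
gripper_force: 30.0
```

```bash
python3 - <<'E'
from h import *
o=ctrl.get_obs(); print(o["tool_pos"],o["orientation"],o["joint_pos"],o["force"])
s=shot("wrist","w2");c=shot("scene","s2")
cv2.imwrite("pics/m2.png",np.hstack([cv2.resize(s["img"],(400,300)),cv2.resize(c["img"][150:330,200:440],(400,300))])[:,:,::-1])
E
```

```text
[ 0.52573781 -0.06423566  0.148653  ] [ 1.79954015e+02  4.83516503e-03 -1.00366450e+02] [ 1.42463619e+01  1.01036037e+01 -2.29558262e+01 -2.80836269e-02
 -5.69803660e+01 -2.45974983e+01] [-0.08501467 -0.38174926 -2.63201611]
```

View pics/m2.png

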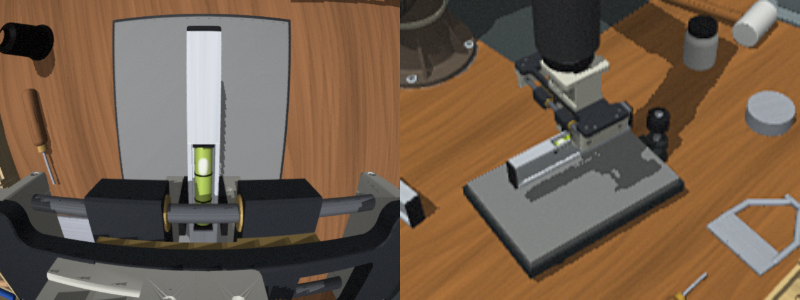

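apply_moves --commands '[[[0.1,-0.2,-2.5],0,1],[[0.1,-0.3,-4.5],0,1],[[0.2,-0.3,-5.3],0,1],[[0.2,-0.3,-5.6],0,1],[[0.2,-0.3,-5.7],0,1],[[0.2,-0.3,-5.7],0,1]]'

```text
clock: 8.7
tool_pos: [0.5286, -0.069, 0.0927]
orientation: [-180.0, -0.0, -100.5]
force: [0.3, 0.4, -3.2]
opening: 0.0218
gripper_force: 30.0
```

apply_moves --commands '[[[0,0,-0.1],0,1],[[0,0,-0.2],0,1],[[0,0,-0.2],0,1],[[0,0,-0.2],0,1]]'

```text
clock: 9.03
tool_pos: [0.5282, -0.0686, 0.0906]
orientation: [-180.0, 0.0, -100.5]
force: [-0.7, -0.0, -2.2]
opening: 0.0213
gripper_force: 30.0
```

apply_moves --commands '[[[0,0,-0.1],0,1],[[0,0,-0.1],0,1],[[0,0,-0.1],0,1]]'

```text
clock: 9.28
tool_pos: [0.5282, -0.0686, 0.0893]
orientation: [-180.0, 0.0, -100.5]
force: [-0.2, 0.4, -2.6]
opening: 0.0216
gripper_force: 30.0
```

apply_moves --commands '[[[0,0,-0.1],0,1],[[0,0,-0.1],0,1],[[0,0,-0.1],0,1]]'

```text
clock: 9.53
tool_pos: [0.5282, -0.0686, 0.0883]
orientation: [-180.0, 0.0, -100.5]
force: [0.3, 0.1, -1.5]
opening: 0.0215
gripper_force: 30.0
```

apply_moves --commands '[[[0,0,0],0,0.7],[[0,0,0],0,0.6],[[0,0,0],0,0.5],[[0,0,0],0,0.45],[[0,0,0],0,0.45],[[0,0,0],0,0.45],[[0,0,0],0,0.45],[[0,0,0],0,0.45],[[0,0,2],0,0.45],[[0,0,5],0,0.45],[[0,0,8],0,0.45],[[0,0,10],0,0.3],[[0,0,10],0,0]]'

```text
clock: 10.62
tool_pos: [0.5307, -0.0686, 0.193]
orientation: [-179.6, 0.1, -100.4]
force: [0.8, 0.2, 0.0]
opening: 0.0566
gripper_force: 0.0
```

```bash
python3 - <<'E'
from h import *
o=ctrl.get_obs(); print(o["tool_pos"],o["joint_pos"])
s=shot("wrist","w3");t=shot("top");c=shot("scene")
K=[.5616,.1113,.094]
print(proj(s,K),proj(t,K),proj(c,K),ctrl.spot_point(s,"knob_grip"),proj(s,[.528,-.068,.108]))
a=cv2.resize(t["img"][180:280,260:400],(420,300),interpolation=2);b=cv2.resize(c["img"][190:330,230:390],(343,300),interpolation=2)
cv2.imwrite("pics/m3.png",np.hstack([a,b])[:,:,::-1])
E
```

```text
[ 0.53068994 -0.06859017  0.19304712] [ 13.70594569   8.03687908 -19.21733102   0.09610373 -62.31378259
 -24.18970391]
(np.float64(327.32941148076395), np.float64(416.25902827497475)) (np.float64(275.8746259337417), np.float64(218.6658404062689)) (np.float64(355.26171647988394), np.float64(221.92624470988426)) [] (np.float64(329.0951800587851), np.float64(241.14756799002012))
```

View pics/m3.png

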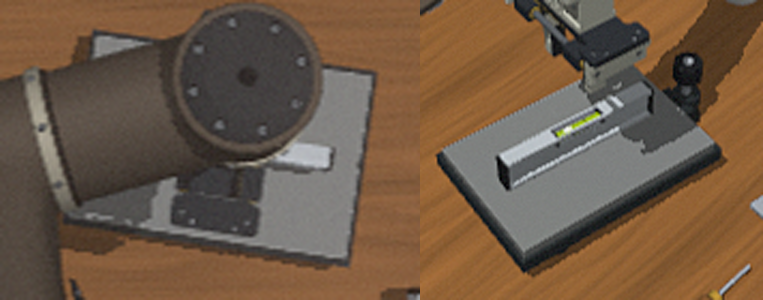

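```bash
cat >> h.py <<'E'
def strip(s,c=(.5282,-.0686),yaw=79.5,z=.104,name=None):
    "image resampled along the level's axis: 4 px per mm, +x (knob) right"
    ux=np.array([np.cos(np.radians(yaw)),np.sin(np.radians(yaw))]); uy=np.array([-ux[1],ux[0]])
    X,Y=np.meshgrid(np.arange(-60,60.1,.25)/1e3,np.arange(20,-20.1,-.25)/1e3)
    P=np.stack([c[0]+X*ux[0]+Y*uy[0],c[1]+X*ux[1]+Y*uy[1],np.full_like(X,z)],-1)
    uv=np.array([proj(s,p) for p in P.reshape(-1,3)],np.float32).reshape(*X.shape,2)
    im=cv2.remap(s["img"],uv[...,0].copy(),uv[...,1].copy(),cv2.INTER_LINEAR)
    if name: cv2.imwrite(f"pics/{name}.png",im[:,:,::-1])
    return im
E
python3 - <<'E'
from h import *
s=shot("wrist");c=shot("scene")
cv2.imwrite("pics/st1.png",np.vstack([strip(s),strip(c)])[:,:,::-1])
E
```

```text
(no output)
```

View pics/st1.png

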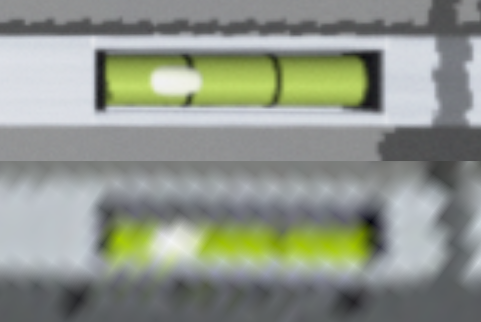

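apply_moves --commands '[[[0.2,1,0],0.12,0.2],[[0.4,2,0],0.24,0.2],[[0.6,3,0],0.36,0.2],[[0.8,4,0],0.48,0.2],[[1,5,0],0.6,0.2],[[1.2,6,0],0.72,0.2],[[1.4,7,0],0.84,0.2],[[1.6,8,0],0.96,0.2],[[1.8,9,0],1.08,0.2],[[2,10,0],1.2,0.2],[[2.2,11,0],1.32,0.2],[[2.4,12,0],1.44,0.2],[[2.6,13,0],1.56,0.2],[[2.8,14,0],1.68,0.2],[[3,15,0],1.8,0.2],[[3.1,16,0],1.92,0.2],[[3.1,17,0],2.04,0.2],[[3.1,18,0],2.16,0.2],[[3.1,18,0],2.28,0.2],[[3.1,18,0],2.4,0.2]]'

```text
clock: 12.58
tool_pos: [0.5586, 0.1117, 0.1869]
orientation: [-180.0, 0.1, 37.4]
force: [-1.1, -0.3, 0.7]
opening: 0.0699
gripper_force: 0.0
```

apply_moves --commands '[[[0,0,0],0.12,0.2],[[0,0,0],0.24,0.2],[[0,0,0],0.36,0.2],[[0,0,0],0.48,0.2],[[0,0,0],0.57,0.2],[[0,0,0],0.57,0.2]]'

```text
clock: 13.08
tool_pos: [0.5586, 0.1111, 0.1871]
orientation: [-179.9, 0.1, 69.9]
force: [0.8, -0.9, 0.2]
opening: 0.0704
gripper_force: 0.0
```

```bash
python3 - <<'E'
from h import *
o=ctrl.get_obs(); print(o["tool_pos"],o["orientation"],o["joint_pos"])
s=shot("wrist","w4")
for z in(.076,.094,.108): print(proj(s,[.5616,.1113,z]))
print(proj(s,o["tool_pos"]),proj(s,o["tool_pos"]-[0,0,.09]),ctrl.spot_point(s,"knob_grip"),ctrl.search_frame(s,"knob_grip"))
E
```

```text
[0.55864413 0.11114246 0.1870827 ] [-1.79926715e+02  8.32671545e-02  6.99119195e+01] [ 3.09266525e+01  1.19188192e+01 -1.51397225e+01 -5.13772660e-03
 -6.30522875e+01  1.28987546e+02]
(np.float64(328.54562908249864), np.float64(228.1491343808777))
(np.float64(328.73202844115303), np.float64(234.65228598561234))
(np.float64(328.8934815647924), np.float64(240.30865382491157))
(np.float64(324.74474568870943), np.float64(289.546600014291)) (np.float64(325.0182863675463), np.float64(237.37643804979425)) [{'at': [322.6, 234.8], 'score': 0.65}] [{'at': [328.1, 239.0], 'score': 0.66}]
```

View pics/w4.png

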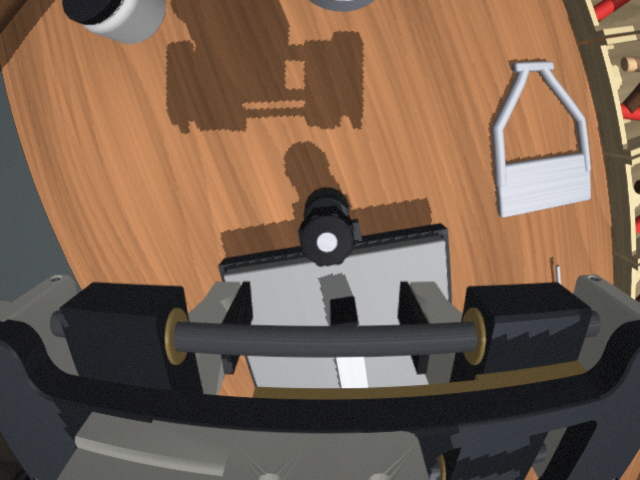

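apply_moves --commands '[[[0.2,0,-3],0,0.2],[[0.2,0,-6],0,0.2],[[0.2,0,-8],0,0.2],[[0.2,0,-9],0,0.2],[[0.2,0,-9],0,0.2],[[0.2,0,-9],0,1],[[0.2,0,-9],0,1],[[0.2,0,-9],0,1],[[0.2,0,-9],0,1],[[0.2,0,-9],0,1],[[0.2,0,-9],0,1],[[0.2,0,-9],0,1],[[0.2,0,-9],0,1]]'

```text
clock: 14.32
tool_pos: [0.5611, 0.1113, 0.0983]
orientation: [180.0, -0.0, 69.7]
force: [0.4, 0.2, 0.8]
opening: 0.0227
gripper_force: 0.0
```

```bash
python3 - <<'E'
from h import *
o=ctrl.get_obs(); print(o["tool_pos"],o["opening"],o["gripper_force"],o["moment"])
s=shot("wrist");c=shot("scene");t=shot("top")
a=cv2.resize(s["img"][130:330,200:460],(390,300));b=cv2.resize(c["img"][170:270,300:430],(390,300),interpolation=2)
cv2.imwrite("pics/m5.png",np.hstack([a,b])[:,:,::-1])
E
```

```text
[0.56106206 0.11134382 0.09832139] 0.022678198932614215 0.0 [-0.07330541 -0.1265809  -0.0316813 ]
```

View pics/m5.png

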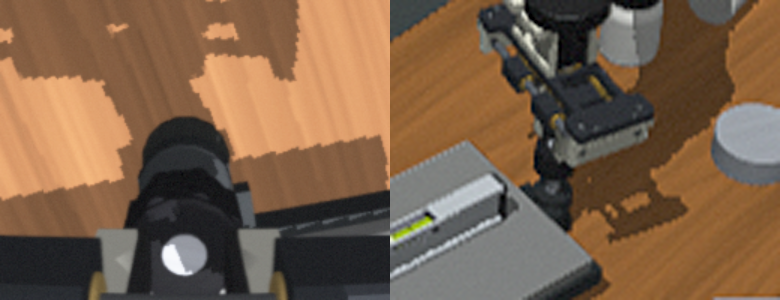

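apply_moves --commands '[[[0,0,0],0,1],[[0,0,0],0,1]]'

```text
clock: 14.63
tool_pos: [0.561, 0.1113, 0.0981]
orientation: [-180.0, 0.0, 69.7]
force: [-0.4, -0.3, 0.0]
opening: 0.0013
gripper_force: 0.0
```

```bash
python3 - <<'E'
from h import *
o=ctrl.get_obs(); print(o["opening"],o["gripper_force"],o["force"])
s=shot("wrist","w6")
p=o["tool_pos"];y=np.radians(o["orientation"][2]); d=np.array([np.sin(y),-np.cos(y),0])
print(np.round(s["T"],3).tolist(),s["fx"])
for h in(-.011,-.02,.011,.02): print(h,[np.round(proj(s,p+d*h+[0,0,z])) for z in(-.017,0,.01)])
cv2.imwrite("pics/w6c.png",cv2.resize(s["img"][200:360,220:440],(800,582),interpolation=2)[:,:,::-1])
E
```

```text
0.001313698944447909 0.0 [-0.36223224 -0.34729558  0.009767  ]
[[0.938, 0.331, 0.101, 0.588], [-0.346, 0.898, 0.272, 0.184], [-0.001, -0.29, 0.957, 0.267], [0.0, 0.0, 0.0, 1.0]] 371.64829954431775
-0.011 [array([304., 276.]), array([303., 289.]), array([302., 298.])]
-0.02 [array([288., 276.]), array([285., 289.]), array([283., 298.])]
0.011 [array([345., 276.]), array([347., 290.]), array([348., 298.])]
0.02 [array([362., 276.]), array([365., 289.]), array([367., 298.])]
```

View pics/w6c.png

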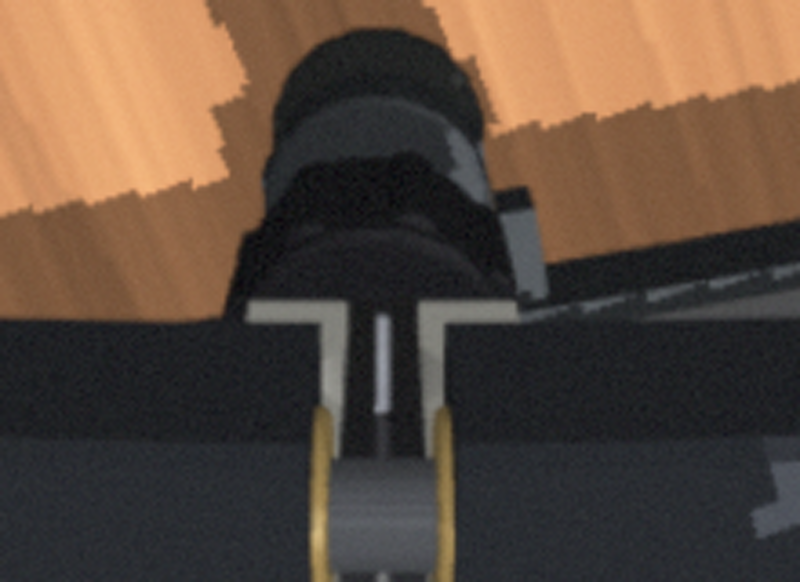

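```bash
python3 - <<'E'
from h import *
s=shot("wrist"); T=np.array(s["T"]); S=dict(s); s4=dict(s); T4=T.copy(); T4[:3,3]+=np.array([.55864,.11114,.18708])-ctrl.get_obs()["tool_pos"]; s4["T"]=T4
c=shot("scene"); t=shot("top")
R=[ray(s4,[327,242]),ray(S,[323,300]),ray(c,[355.3,218.6]),ray(t,[276,218])]
def tri(rs):
    A=sum(np.eye(3)-np.outer(d,d)/(d@d) for o,d in rs); b=sum((np.eye(3)-np.outer(d,d)/(d@d))@o for o,d in rs)
    return np.linalg.solve(A,b)
print(tri(R[:2]),tri(R[:1]+R[2:3]),tri(R[1:3]),tri(R[2:]),tri(R[:1]+R[3:]))
for z in(.075,.08,.09,.1,.11):print(z,[np.round((o+d*(z-o[2])/d[2])[:2],4) for o,d in R])
E
```

```text
[0.56000084 0.11063293 0.10785703] [0.56055782 0.11076582 0.10746615] [0.56049021 0.11080918 0.10753256] [0.56218252 0.10942803 0.10919041] [0.56115861 0.11004933 0.10796256]
0.075 [array([0.5567, 0.1009]), array([0.5541, 0.0954]), array([0.5408, 0.1374]), array([0.5656, 0.1127])]
0.08 [array([0.5572, 0.1023]), array([0.555 , 0.0978]), array([0.5439, 0.1333]), array([0.5651, 0.1122])]
0.09 [array([0.5582, 0.1053]), array([0.5568, 0.1024]), array([0.5502, 0.1252]), array([0.5641, 0.1113])]
0.1 [array([0.5593, 0.1083]), array([0.5585, 0.107 ]), array([0.5565, 0.117 ]), array([0.5631, 0.1103])]
0.11 [array([0.5603, 0.1112]), array([0.5603, 0.1117]), array([0.5627, 0.1088]), array([0.562 , 0.1093])]
```

apply_moves --commands '[[[0,0,0],0,0.3],[[0,0,0],0,0.3],[[0,0,0],0,0.3],[[0,0,0],0,0.3],[[0,0,0],0,0.3],[[0,0,0],0,0.3]]'

```text
clock: 15.33
tool_pos: [0.5611, 0.1114, 0.0982]
orientation: [180.0, -0.0, 69.7]
force: [0.5, -0.4, -0.0]
opening: 0.0349
gripper_force: 0.0
```

```bash
ls; python3 - <<'E'
from h import *
o=ctrl.get_obs(); print(o["clock"],o["tool_pos"],o["opening"],o["gripper_force"],o["force"],o["moment"])
s=shot("wrist"); im=s["img"]
t=o["tool_pos"]; y=np.radians(o["orientation"][2]); tx=np.array([np.cos(y),np.sin(y),0]); ty=np.array([np.sin(y),-np.cos(y),0])
# brightness scan along rows across the fingers
for r in (262,270,278,286,294,300,306): print(r,im[r,250:410:4].mean(1).astype(int).tolist())
E
```

```text
h.py
pics
15.3333 [0.56105074 0.11135344 0.09818579] 0.03488196330471095 0.0 [ 0.45391526 -0.36456814 -0.00783119] [-0.08669128 -0.11191981 -0.05832778]
262 [102, 103, 105, 109, 111, 105, 107, 105, 101, 99, 61, 13, 15, 37, 49, 21, 26, 29, 30, 30, 29, 32, 41, 23, 22, 17, 24, 65, 94, 97, 105, 101, 96, 97, 94, 95, 99, 93, 94, 98]
270 [97, 107, 107, 101, 107, 109, 104, 103, 103, 23, 23, 21, 44, 53, 56, 54, 60, 62, 62, 57, 31, 35, 35, 42, 42, 27, 20, 27, 97, 95, 98, 99, 88, 59, 35, 29, 32, 29, 31, 26]
278 [91, 96, 106, 105, 105, 111, 110, 107, 92, 18, 26, 32, 30, 31, 30, 29, 34, 31, 34, 25, 28, 29, 29, 30, 29, 35, 33, 34, 77, 95, 63, 26, 30, 32, 25, 29, 31, 38, 39, 64]
286 [101, 133, 132, 131, 131, 131, 131, 116, 30, 28, 27, 32, 27, 30, 36, 34, 34, 59, 95, 74, 35, 30, 34, 32, 34, 30, 29, 35, 39, 28, 49, 132, 129, 133, 131, 130, 132, 126, 71, 76]
294 [133, 131, 131, 129, 131, 130, 130, 30, 26, 33, 37, 50, 56, 55, 52, 190, 248, 156, 167, 234, 170, 154, 36, 32, 30, 34, 28, 33, 22, 32, 28, 101, 131, 129, 129, 131, 129, 132, 119, 30]
300 [133, 133, 127, 132, 148, 146, 118, 28, 29, 25, 49, 53, 57, 55, 60, 250, 250, 250, 251, 251, 251, 159, 63, 32, 31, 30, 32, 35, 22, 25, 31, 46, 114, 121, 131, 128, 133, 134, 118, 22]
306 [131, 132, 132, 131, 149, 155, 46, 31, 31, 31, 48, 56, 54, 53, 54, 221, 248, 247, 248, 249, 250, 239, 33, 29, 26, 28, 35, 34, 24, 24, 29, 31, 111, 121, 129, 130, 130, 129, 102, 32]
```

apply_moves --commands '[[[-0.05,-0.05,-0.5],0.1,0.3],[[-0.05,-0.05,-1],0.15,0.3],[[-0.05,-0.05,-1.4],0.15,0.3],[[-0.05,-0.05,-1.4],0.15,0.5],[[-0.05,-0.05,-1.4],0.15,0.6],[[-0.05,-0.05,-1.4],0.15,0.6],[[-0.05,-0.05,-1.4],0.15,0.6],[[-0.05,-0.05,-1.4],0.15,0.6]]'

```text
clock: 16.05
tool_pos: [0.56, 0.111, 0.0843]
orientation: [-180.0, -0.0, 78.2]
force: [-3.3, 1.1, 2.0]
opening: 0.038
gripper_force: 30.0
```

apply_moves --commands '[[[0,0,0],0,1],[[0,0,0],-0.06,1],[[0,0,0],-0.16,1],[[0,0,0],-0.26,1],[[0,0,0],-0.36,1],[[0,0,0],-0.46,1],[[0,0,0],-0.56,1],[[0,0,0],-0.66,1],[[0,0,0],-0.76,1],[[0,0,0],-0.86,1],[[0,0,0],-0.96,1],[[0,0,0],-1.06,1],[[0,0,0],-1.16,1],[[0,0,0],-1.26,1],[[0,0,0],-1.36,1],[[0,0,0],-1.46,1],[[0,0,0],-1.56,1],[[0,0,0],-1.66,1],[[0,0,0],-1.76,1],[[0,0,0],-1.86,1]]'

```text
clock: 17.72
tool_pos: [0.5599, 0.1116, 0.0844]
orientation: [-180.0, 0.1, -28.6]
force: [-6.4, 5.0, 4.3]
opening: 0.0381
gripper_force: 30.0
```

```bash
cat >> h.py <<'E'
def bubble(s):
    im=strip(s); h=cv2.cvtColor(im,cv2.COLOR_RGB2HSV).astype(int); x=np.arange(-60,60.1,.25)
    green=(h[...,0]>25)&(h[...,0]<50)&(h[...,1]>110)&(h[...,2]>60)
    gc=green.sum(0); rows=np.where(green.sum(1)>60)[0]; cols=np.where(gc>8)[0]
    if len(rows)<5: return None
    r0,r1=rows[0],rows[-1]; c0,c1=cols[0],cols[-1]
    blk=h[r0:r1+1,c0:c1+1]; w=(np.clip(120-blk[...,1],0,None)*(blk[...,2]>150)).sum(0).astype(float)
    mid=(x[c0]+x[c1])/2; return x[c0],x[c1],rows[[0,-1]],"bubble mm",(w*(x[c0:c1+1])).sum()/w.sum()-mid, w.sum()
E
python3 - <<'E'
from h import *
o=ctrl.get_obs();print(o["joint_pos"][5],o["moment"])
for n in("wrist","scene","top"):
    print(n,bubble(shot(n)))
E
```

```text
30.61519771197738 [1.93316307 2.31637547 0.09061594]
wrist (np.float64(3.0), np.float64(31.25), array([68, 99]), 'bubble mm', np.float64(-4.242556179775281), np.float64(1780.0))
scene (np.float64(-33.25), np.float64(32.0), array([65, 95]), 'bubble mm', np.float64(-11.17024660099889), np.float64(144160.0))
top (np.float64(-33.0), np.float64(32.5), array([ 63, 103]), 'bubble mm', np.float64(-10.208543045826856), np.float64(124774.0))
```

apply_moves --commands '[[[0,0,0],-0.1,1],[[0,0,0],-0.2,1],[[0,0,0],-0.3,1],[[0,0,0],-0.4,1],[[0,0,0],-0.5,1],[[0,0,0],-0.6,1],[[0,0,0],-0.7,1],[[0,0,0],-0.8,1],[[0,0,0],-0.9,1],[[0,0,0],-1.0,1],[[0,0,0],-1.1,1],[[0,0,0],-1.2,1],[[0,0,0],-1.3,1],[[0,0,0],-1.4,1],[[0,0,0],-1.5,1],[[0,0,0],-1.6,1],[[0,0,0],-1.7,1],[[0,0,0],-1.8,1],[[0,0,0],-1.9,1],[[0,0,0],-1.9,1]]'

```text
clock: 19.53
tool_pos: [0.5605, 0.1117, 0.0844]
orientation: [180.0, 0.1, -137.5]
force: [-3.4, 5.1, 1.8]
opening: 0.0382
gripper_force: 30.0
```

apply_moves --commands '[[[0,0,0],0,1],[[0,0,0],0,1],[[0,0,0],0,1],[[0,0,0],0,1],[[0,0,0],0,1],[[0,0,0],0,1],[[0,0,0],0,1],[[0,0,0],0,1],[[0,0,0],0,1],[[0,0,0],0,1],[[0,0,0],0,1],[[0,0,0],0,1]]'

```text
clock: 20.53
tool_pos: [0.5605, 0.1117, 0.0844]
orientation: [180.0, 0.1, -137.2]
force: [-3.9, 4.4, 2.1]
opening: 0.038
gripper_force: 30.0
```

```bash
python3 - <<'E'
from h import *
o=ctrl.get_obs();print(o["joint_pos"][5],o["moment"])
for n in("wrist","scene","top"):
    print(n,bubble(shot(n)))
E
```

```text
-77.97022068482795 [ 1.74442861  1.10650467 -0.05783976]
wrist (np.float64(1.5), np.float64(30.75), array([56, 98]), 'bubble mm', np.float64(-13.290913221792422), np.float64(21457.0))
scene (np.float64(-33.5), np.float64(32.25), array([64, 92]), 'bubble mm', np.float64(-3.535415315464788), np.float64(132598.0))
top (np.float64(-33.5), np.float64(31.75), array([ 64, 104]), 'bubble mm', np.float64(-1.9109909238631677), np.float64(118773.0))
```

apply_moves --commands '[[[0,0,0],-0.1,1],[[0,0,0],-0.2,1],[[0,0,0],-0.3,1],[[0,0,0],-0.4,1],[[0,0,0],-0.5,1],[[0,0,0],-0.5,1],[[0,0,0],-0.5,0.2],[[0,0,0],-0.5,0.2],[[0,0,0],-0.5,0.2],[[0,0,0],-0.5,0.2],[[0,0,0],-0.5,0.2],[[0,0,3],-0.5,0.2],[[0,0,6],-0.5,0.2],[[0,0,10],-0.5,0.2],[[0,-1,11],-0.4,0.2],[[-0.5,-4,11],-0.3,0.3],[[-1,-7,11],-0.2,0.4],[[-1.5,-10,11],-0.1,0.5],[[-2,-13,11],0,0.6],[[-2.5,-16,11],0.1,0.8]]'

```text
clock: 22.35
tool_pos: [0.5351, -0.0505, 0.1943]
orientation: [-180.0, 0.0, -131.1]
force: [1.1, -0.4, 0.2]
opening: 0.0421
gripper_force: 0.0
```

apply_moves --commands '[[[-0.4,-1,0],0.12,1],[[-0.4,-2,0],0.24,1],[[-0.4,-2,0],0.36,1],[[-0.4,-2,0],0.48,1],[[-0.4,-2,0],0.54,1],[[-0.4,-2,0],0.54,1],[[-0.4,-2,0],0.54,1],[[-0.4,-2,0],0.54,1]]'

```text
clock: 23.02
tool_pos: [0.5315, -0.0692, 0.1941]
orientation: [180.0, -0.0, -100.6]
force: [-0.4, 0.3, 0.1]
opening: 0.0002
gripper_force: 0.0
```

```bash
python3 - <<'E'
from h import *
o=ctrl.get_obs();print(o["tool_pos"],o["orientation"],o["opening"])
for n in("wrist","scene"):
    s=shot(n); print(n,bubble(s)); im=strip(s); 
    if n=="wrist":
        m=cv2.cvtColor(im,cv2.COLOR_RGB2HSV); b=bubble(s)[2]; r=int(b.mean())
        print(im[r-4:r+4,80:400:4].mean((0,2)).astype(int).tolist()); print(m[r-4:r+4,80:400:4,1].mean(0).astype(int).tolist())
E
```

```text
[ 0.53151115 -0.06918937  0.19413074] [ 1.79996503e+02 -5.08892349e-03 -1.00605085e+02] 0.0002212520600246739
wrist (np.float64(-34.75), np.float64(31.25), array([ 58, 103]), 'bubble mm', np.float64(-0.6025141731219281), np.float64(140583.0))
[224, 224, 204, 104, 34, 56, 98, 150, 163, 163, 163, 164, 162, 163, 163, 163, 163, 163, 162, 162, 163, 163, 162, 162, 163, 160, 116, 58, 127, 157, 163, 181, 224, 239, 240, 239, 239, 238, 238, 236, 236, 235, 233, 227, 193, 167, 161, 158, 108, 57, 142, 160, 160, 161, 161, 161, 161, 161, 161, 160, 160, 160, 160, 160, 160, 160, 160, 159, 160, 159, 146, 92, 37, 28, 20, 23, 23, 24, 25, 22]
[9, 9, 12, 14, 13, 95, 133, 135, 134, 134, 134, 134, 134, 134, 134, 134, 133, 134, 134, 134, 135, 134, 135, 135, 134, 134, 135, 139, 134, 134, 132, 100, 27, 3, 3, 3, 5, 6, 8, 9, 11, 12, 14, 18, 59, 116, 135, 134, 134, 139, 135, 135, 136, 135, 135, 135, 135, 134, 135, 136, 135, 135, 134, 135, 135, 135, 135, 136, 135, 135, 135, 129, 49, 35, 43, 32, 49, 43, 25, 35]
scene (np.float64(-33.5), np.float64(32.75), array([64, 92]), 'bubble mm', np.float64(-1.2297222349719252), np.float64(130722.0))
```

apply_moves --commands '[[[-0.6,-2.4,0],0,1],[[-1.2,-4.9,-1],0,1],[[-1.2,-4.9,-4],0,1],[[-1.2,-4.9,-6],0,1],[[-1.2,-4.9,-6.6],0,1],[[-1.2,-4.9,-6.6],0,1],[[-1.2,-4.9,-6.6],0,1]]'

```text
clock: 23.7
tool_pos: [0.5201, -0.1181, 0.1288]
orientation: [-180.0, -0.0, -100.5]
force: [0.8, 0.8, 0.4]
opening: 0.0003
gripper_force: 0.0
```

apply_moves --commands '[[[-0.1,0,-0.1],0,1],[[-0.1,0,-0.2],0,1],[[-0.1,0,-0.3],0,1],[[-0.1,0,-0.3],0,1],[[-0.1,0,-0.3],0,1]]'

```text
clock: 24.12
tool_pos: [0.5187, -0.1181, 0.1255]
orientation: [-180.0, 0.0, -100.5]
force: [-0.4, -0.2, -0.6]
opening: 0.0006
gripper_force: 0.0
```

apply_moves --commands '[[[0,0,-0.1],0,1],[[0,0,-0.1],0,1],[[0,0,-0.1],0,1]]'

```text
clock: 24.37
tool_pos: [0.5185, -0.1182, 0.1242]
orientation: [180.0, -0.0, -100.5]
force: [0.0, -0.2, 0.1]
opening: 0.0004
gripper_force: 0.0
```

apply_moves --commands '[[[0,0,-0.1],0,1],[[0,0,-0.1],0,1],[[0,0,-0.1],0,1]]'

```text
clock: 24.62
tool_pos: [0.5185, -0.1182, 0.1231]
orientation: [180.0, -0.0, -100.5]
force: [-0.7, 0.1, -0.3]
opening: 0.0006
gripper_force: 0.0
```

apply_moves --commands '[[[0,0,-0.1],0,1],[[0,0,-0.1],0,1],[[0,0,-0.1],0,1]]'

```text
clock: 24.87
tool_pos: [0.5185, -0.1182, 0.1221]
orientation: [180.0, -0.0, -100.5]
force: [-0.7, -0.3, -0.2]
opening: 0.0002
gripper_force: 0.0
```

apply_moves --commands '[[[0,0,-0.1],0,1],[[0,0,-0.2],0,1],[[0,0,-0.2],0,1],[[0,0,-0.2],0,1]]'

```text
clock: 25.2
tool_pos: [0.5185, -0.1182, 0.1201]
orientation: [180.0, -0.0, -100.5]
force: [0.4, -0.2, 0.3]
opening: 0.0007
gripper_force: 0.0
```

```bash
python3 - <<'E'
from h import *
o=ctrl.get_obs();print(o["tool_pos"],o["force"])
print(bubble(shot("scene")),bubble(shot("wrist")))
E
```

```text
[ 0.5184867  -0.11815762  0.12008411] [ 0.39227447 -0.19130964  0.25103069]
None None
```

apply_moves --commands '[[[0,0,2.5],0,1],[[0.6,3.2,2.5],0,1],[[1.2,6.5,2.5],0,1],[[1.8,9.8,2.5],0,1],[[1.8,9.8,1],0,1],[[1.8,9.8,0.2],0,1],[[1.8,9.8,0.1],0,1],[[1.8,9.8,0],0,1],[[1.8,9.8,0],0,1]]'

```text
clock: 26.05
tool_pos: [0.5364, -0.021, 0.1202]
orientation: [180.0, -0.0, -100.5]
force: [-0.9, 0.7, 0.7]
opening: 0.0002
gripper_force: 0.0
```

```bash
python3 - <<'E'
from h import *
o=ctrl.get_obs();print(o["tool_pos"],o["force"])
c=shot("scene");w=shot("wrist")
print(bubble(c),bubble(w))
for n,s in(("scene",c),("wrist",w)): print(n,ctrl.spot_point(s,"level"),np.round(proj(s,[.5282,-.0686,.059])),np.round(proj(s,o["tool_pos"]-[0,0,.017])))
E
```

```text
[ 0.53636994 -0.02100137  0.12018174] [-0.85215553  0.69338219  0.74038251]
(np.float64(-33.5), np.float64(32.75), array([64, 92]), 'bubble mm', np.float64(-1.190211996732051), np.float64(130969.0)) (np.float64(-34.75), np.float64(31.25), array([ 58, 104]), 'bubble mm', np.float64(-0.5386074229782003), np.float64(139863.0))
scene [{'at': [183.9, 259.4], 'score': 0.82}] [304. 258.] [318. 240.]
wrist [{'at': [325.4, 173.8], 'score': 0.8}, {'at': [52.3, 192.0], 'score': 0.58}] [324. 178.] [325. 278.]
```

Both cameras see the bubble (still centred). Keep descending gently.

apply_moves --commands '[[[0,0,-0.1],0,1],[[0,0,-0.1],0,1],[[0,0,-0.2],0,1],[[0,0,-0.2],0,1],[[0,0,-0.2],0,1]]'

```text
clock: 26.67
tool_pos: [0.5365, -0.0202, 0.1181]
orientation: [180.0, -0.0, -100.5]
force: [0.7, 0.6, -0.1]
opening: 0.0006
gripper_force: 0.0
```

apply_moves --commands '[[[0,0,-0.1],0,1],[[0,0,-0.1],0,1],[[0,0,-0.2],0,1],[[0,0,-0.2],0,1],[[0,0,-0.2],0,1]]'

```text
clock: 27.08
tool_pos: [0.5365, -0.0201, 0.1161]
orientation: [180.0, -0.0, -100.5]
force: [-1.1, 0.6, 0.8]
opening: 0.0004
gripper_force: 0.0
```

apply_moves --commands '[[[0,0,-0.1],0,1],[[0,0,-0.2],0,1],[[0,0,-0.3],0,1],[[0,0,-0.4],0,1],[[0,0,-0.5],0,1],[[0,0,-0.6],0,1],[[0,0,-0.6],0,1],[[0,0,-0.6],0,1]]'

```text
clock: 27.75
tool_pos: [0.5365, -0.0202, 0.1101]
orientation: [180.0, -0.0, -100.5]
force: [0.1, -0.3, 0.2]
opening: 0.0004
gripper_force: 0.0
```

```bash
python3 - <<'E'
from h import *
o=ctrl.get_obs();print(o["tool_pos"],o["force"])
c=shot("scene");w=shot("wrist")
print(bubble(c),bubble(w))
# where do the finger tips appear along their centre line in the wrist image
p=o["tool_pos"]; print([(z,np.round(proj(w,p+[0,0,z]))) for z in(-.017,-.01,0,.01,.02)])
print("col",w["img"][200:330:3,312:340].mean((1,2)).astype(int).tolist())
E
```

```text
[ 0.53650726 -0.02018344  0.11008203] [ 0.09230648 -0.2934511   0.23237357]
(np.float64(-33.5), np.float64(32.75), array([64, 92]), 'bubble mm', np.float64(-1.230836571437262), np.float64(131507.0)) (np.float64(-34.75), np.float64(31.25), array([ 58, 104]), 'bubble mm', np.float64(-0.4986065520783205), np.float64(139223.0))
[(-0.017, array([324., 278.])), (-0.01, array([324., 283.])), (0, array([324., 291.])), (0.01, array([324., 300.])), (0.02, array([324., 310.]))]
col [147, 138, 136, 65, 124, 138, 138, 137, 137, 137, 137, 137, 138, 137, 138, 135, 133, 126, 42, 39, 84, 215, 216, 216, 216, 216, 216, 184, 70, 67, 57, 52, 48, 47, 46, 47, 43, 42, 36, 34, 32, 32, 43, 55]
```

apply_moves --commands '[[[0,0,-0.1],0,1],[[0,0,-0.2],0,1],[[0,0,-0.3],0,1],[[0,0,-0.4],0,1],[[0,0,-0.5],0,1],[[0,0,-0.6],0,1],[[0,0,-0.7],0,1],[[0,0,-0.8],0,1],[[0,0,-0.8],0,1],[[0,0,-0.8],0,1]]'

```text
clock: 28.68
tool_pos: [0.5365, -0.0202, 0.1021]
orientation: [180.0, -0.0, -100.5]
force: [-0.1, -0.6, 0.3]
opening: 0.0006
gripper_force: 0.0
```

apply_moves --commands '[[[0,0,-0.1],0,1],[[0,0,-0.2],0,1],[[0,0,-0.3],0,1],[[0,0,-0.3],0,1],[[0,0,-0.3],0,1]]'

```text
clock: 29.1
tool_pos: [0.5365, -0.0202, 0.0991]
orientation: [180.0, -0.0, -100.5]
force: [0.1, 0.6, 0.3]
opening: 0.0002
gripper_force: 0.0
```

apply_moves --commands '[[[0,0,-0.1],0,1],[[0,0,-0.1],0,1],[[0,0,-0.2],0,1],[[0,0,-0.2],0,1],[[0,0,-0.2],0,1]]'

```text
clock: 29.52
tool_pos: [0.5365, -0.0202, 0.0971]
orientation: [180.0, -0.0, -100.5]
force: [0.7, -0.4, -0.5]
opening: 0.0008
gripper_force: 0.0
```

apply_moves --commands '[[[0,0,-0.1],0,1],[[0,0,-0.1],0,1],[[0,0,-0.1],0,1],[[0,0,-0.1],0,1]]'

```text
clock: 29.85
tool_pos: [0.5368, -0.0202, 0.0969]
orientation: [-180.0, 0.0, -100.5]
force: [-2.0, 0.2, 6.4]
opening: 0.0004
gripper_force: 3.2
```

apply_moves --commands '[[[0,0,-0.04],0,1],[[0,0,-0.08],0,1],[[0,0,-0.08],0,1],[[0,0,-0.08],0,1],[[0,0,-0.08],0,1],[[0,0,-0.08],0,1],[[0,0,-0.08],0,1],[[0,0,-0.08],0,1],[[0,0,-0.08],0,1],[[0,0,-0.08],0,1],[[0,0,-0.08],0,1],[[0,0,-0.08],0,1],[[0,0,-0.08],0,1],[[0,0,-0.08],0,1],[[0,0,-0.08],0,1],[[0,0,-0.08],0,1],[[0,0,-0.08],0,1],[[0,0,-0.08],0,1],[[0,0,-0.08],0,1],[[0,0,-0.08],0,1]]'

```text
clock: 31.52
tool_pos: [0.5372, -0.0202, 0.097]
orientation: [-179.9, 0.0, -100.4]
force: [-3.0, 0.6, 12.4]
opening: 0.0001
gripper_force: 6.2
```

```bash
python3 - <<'E'
from h import *
for i in range(3):
    o=ctrl.get_obs();print(o["tool_pos"],o["force"],o["gripper_force"],bubble(shot("scene")),bubble(shot("wrist")))
E
```

```text
[ 0.53721151 -0.02022469  0.0969523 ] [-3.00664589  0.56031373 12.44524071] 6.237334092438687 (np.float64(-33.5), np.float64(33.0), array([65, 95]), 'bubble mm', np.float64(-2.3661347962157944), np.float64(139633.0)) (np.float64(-34.75), np.float64(31.25), array([ 59, 106]), 'bubble mm', np.float64(-0.5785415052652723), np.float64(139404.0))
[ 0.53721497 -0.02024241  0.09695588] [-3.32619182  1.47479937 12.46516205] 6.237361713428982 (np.float64(-33.5), np.float64(33.0), array([65, 95]), 'bubble mm', np.float64(-2.3841570877125386), np.float64(140151.0)) (np.float64(-34.75), np.float64(31.25), array([ 59, 106]), 'bubble mm', np.float64(-0.5898988086694414), np.float64(139340.0))
[ 0.53722502 -0.02024742  0.0969712 ] [-3.8757183  -0.1147701  12.37200449] 6.2368748130393215 (np.float64(-33.5), np.float64(33.0), array([65, 95]), 'bubble mm', np.float64(-2.4415167325730773), np.float64(139339.0)) (np.float64(-34.75), np.float64(31.25), array([ 59, 106]), 'bubble mm', np.float64(-0.5669451193727109), np.float64(139521.0))
```

apply_moves --commands '[[[-0.03,0,0],0,1],[[-0.06,0,0],0,1],[[-0.06,0,0],0,1],[[-0.06,0,0],0,1],[[-0.06,0,0],0,1],[[-0.06,0,0],0,1],[[-0.06,0,0],0,1],[[-0.06,0,0],0,1],[[-0.06,0,0],0,1],[[-0.06,0,0],0,1],[[-0.06,0,0],0,1],[[-0.06,0,0],0,1]]'

```text
clock: 32.82
tool_pos: [0.5368, -0.0202, 0.0969]
orientation: [-179.9, 0.0, -100.4]
force: [-2.8, -0.4, 11.1]
opening: 0.0007
gripper_force: 5.6
```

```bash
python3 - <<'E'
from h import *
for i in range(2):
    o=ctrl.get_obs();print(o["tool_pos"],o["force"],o["gripper_force"],bubble(shot("scene")),bubble(shot("wrist")))
E
```

```text
[ 0.53678057 -0.02017604  0.09685971] [-2.8145467  -0.35166022 11.13901359] 5.6039874623274955 (np.float64(-33.5), np.float64(33.0), array([64, 92]), 'bubble mm', np.float64(-1.7383320658047472), np.float64(124915.0)) (np.float64(-34.75), np.float64(31.25), array([ 58, 104]), 'bubble mm', np.float64(-0.5408066317575897), np.float64(137882.0))
[ 0.53678681 -0.0201601   0.0968806 ] [-2.68022571  0.59952746 11.24493023] 5.6024960222202935 (np.float64(-33.5), np.float64(33.0), array([64, 92]), 'bubble mm', np.float64(-1.7556740068501315), np.float64(125837.0)) (np.float64(-34.75), np.float64(31.25), array([ 58, 104]), 'bubble mm', np.float64(-0.5282427384089661), np.float64(138124.0))
```

```bash
python3 -c "
from plant import ctrl
print(ctrl.close_job())"
```

```text
the job is handed in; nothing more can be done
None
```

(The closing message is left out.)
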